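Sweep the leftover spacers into the catch tray

TASK

Clear the assembly mat: with the gripper's fingers closed, sweep the three loose steel spacer rings along the bench through the open side of the blue catch tray, until each lies flat and wholly inside it. Only push them, do not lift or carry them, and leave the jar, the terminal block and the brass bracket where they stand. Finish with the hand clear of everything.

Things in the scene. Friction and masses are not known exactly. Their poses are not given: they have to be found in the camera images.
- spacer1: loose bright steel spacer ring, outside diameter 32 mm, bore 14 mm, 18 mm high, about 70 g, lying flat on the bench; origin at the centre of its underside, z up
- spacer2: loose bright steel spacer ring, outside diameter 32 mm, bore 14 mm, 18 mm high, about 70 g, lying flat on the bench; origin at the centre of its underside, z up
- spacer3: loose bright steel spacer ring, outside diameter 32 mm, bore 14 mm, 18 mm high, about 70 g, lying flat on the bench; origin at the centre of its underside, z up
- tray: fixed blue three-sided catch tray, pale floor flush with the bench (no lip). Inside 180 mm along its x, 110 mm along its y; walls 30 mm high, 4 mm thick at its -x, +x and -y sides; the whole +y side is open. Origin on the floor at the middle of the inside (back wall at y = -55 mm, open side at +55 mm), z up. The open side faces roughly the robot's left (world +y), within 0.3 rad
- tray_mouth (a point): middle of the tray's open side, on the floor: 55 mm along the tray's +y from its origin; same axes as the tray
- jar: bystander: loose white jar with a red cap, diameter 42 mm, 58 mm tall; origin at the centre of its underside
- terminal: bystander: loose grey terminal block with an orange top, footprint 40 x 34 mm, 38 mm tall; origin at the centre of its underside
- bracket: bystander: loose brass L bracket, foot 44 mm (its x) x 36 mm (its y) x 6 mm, upright leg 44 mm tall at its +x edge; origin at the centre of the foot's underside

How it is judged:
At the end, for the whole second after the job is handed in: All three spacers lie on the floor inside the tray: centre between its side and back walls and at least 15 mm in from the line of the open side, flat (origin below 6 mm) and at rest; jar, terminal block and bracket each within 15 mm of where they started (y of spacer1 in the frame of tray between -0.055 and 0.04 m and x of spacer1 in the frame of tray between -0.09 and 0.09 m and height (world z) of each of spacer1, spacer2, spacer3 below 0.006 m and linear speed of each of spacer1, spacer2, spacer3 below 0.02 m/s and y of spacer2 in the frame of tray between -0.055 and 0.04 m and x of spacer2 in the frame of tray between -0.09 and 0.09 m and y of spacer3 in the frame of tray between -0.055 and 0.04 m and x of spacer3 in the frame of tray between -0.09 and 0.09 m and distance of each of jar, terminal, bracket from where it was at the start of the episode below 0.015 m); the robot touches nothing.
It fails at once if a spacer is lifted more than 25 mm off the bench (height (world z) of any of spacer1, spacer2, spacer3 above 0.025 m).
It fails at once if the jar, terminal block or bracket is displaced by more than 15 mm (distance of any of jar, terminal, bracket from where it was at the start of the episode above 0.015 m).
It also fails if it takes over 72 s, if anything falls off the work surface, if the arm or the gripper's body presses on something with over 40 N, if the wrist force passes 120 N, or if a joint passes its speed limit or range.

ROBOT

A 7-joint arm with a two-finger parallel gripper is mounted at the origin on the work surface. World frame = base frame: x ahead of the robot, y to its left, z up, the work surface at z = 0. Lengths are in m, angles in rad, forces in N, time in s.
With the tool pointing down it reaches from about 0.35 to 0.9 m from the base axis. Payload 8.1 kg.
Tool frame: the origin (TCP) lies on the centre line of the jaws, within the pads' length; the fingertips stand 11 mm ahead of it and the grasp point (between the pads) lies 8 mm behind it (arm.nose_length is the distance from the TCP to the fingertips, in m); z points along the fingers, y is the line along which they close (so a half turn about z gives the same grasp; the last joint's range is limited). The gripper opens to 92 mm and grips with 3 to 60 N. Pads are 19 mm wide; open, the fingers measure 130 mm over their backs; the gripper's body (75 mm by 190 mm) begins 47 mm behind the grasp point.
Start: joints at [-1.26, 0.434, 0.025, 1.573, -0.012, 1.134, -0.075], TCP at [0.251, 0.572, 0.238] pointing down, gripper open.
Joint ranges: [-2.62, 2.62], [-0.44, 2.09], [-1.27, 1.32], [0.08, 2.57], [-1.32, 4.46], [0.12, 2], [-2.74, 2.74]. Speed limits (rad/s): [2.22, 2.22, 3.01, 3.01, 3.14, 3.14, 3.14].

INTERFACE

Orientations are given as a rotation vector (axis times angle).
In Python, from cell import arm gives the robot as it stands.
- The arm moves only by the tool jog_arm, never from a script. Its argument "moves" is a list of rows, each a list of 4 numbers: the shift along the tool's x, y, z in m, then the turn about the tool's z in rad. In form: [[tx, ty, tz, spin], ...]. A call has 1 to 20 rows; each row is the pose to reach, as a shift and turn from the pose commanded when the call began, along the tool's axes at that moment; what a row does not reach only later rows make up. A row lasts 1/8 s, in which the tool goes at most 62.5 mm and 10.7 degrees, less where a joint would pass 70% of its speed; a pose out of reach is approached as far as the arm can. A call with a gripper value outside its range is refused whole. "hand" is the finger opening in m, from 0 to 0.0918, set as the call begins (left out, the last holds). The fingers move at their own pace and stop on an object; "newtons" is the grip in N (left out, the last holds). Time passes only in rows, so rows that repeat a pose let the fingers close. It gives the time, the measured TCP pose, the force, the opening and the grip force at its end, in the units of the state.
- arm.observe(): the state, without advancing time (a new reading comes with each control period).
- arm.get_image(name): name is "scene" or "top" or "wrist"; returns a dict with "color" (384x512x3 uint8, red, green, blue), "z_map" (384x512 float32, m along the optical axis (not along the pixel's ray), 0 where there is no reading), "fx", "fy", "cx", "cy" (pixels), "rvec" (rotation vector, rad) and "tvec" (3), from world to camera coordinates, as OpenCV has them. Camera axes: x right, y down, z forward; pixel columns grow to the right and rows downward; lengths in m; the calibration is good to about 2 mm. A picture is of the moment at which its call begins.
- arm.sign_off(): hands the job in; it is judged then, once.
The state is a dict: "clock": time; "joints": joint angles; "dq": joint speeds; "joint_efforts": joint torques, N m; "position": TCP position; "ee_rot": TCP orientation; "force": force on the tool from outside, world axes, zero at the start; "ft_torque": the same for the moment, N m; "width": opening from 0.0 (shut) to 1.0 (fully open); "gripper_force": force on a finger pad.
Only numpy, scipy, OpenCV 4.12 (cv2) and the standard library are available. Lean on these libraries where they do the work, as an engineer would, in place of code of your own. Each camera call takes 0.05 s, during which the arm holds its last target. There are 200 camera calls.

## Working session

There is one attempt and no reset: what is moved stays moved. The work goes in short steps, Python scripts to look and compute and a tool call to move; the robot and the scene stay as the last step left them, time stands still between calls to the robot, and variables do not carry over. Pictures are saved under pics/ and viewed, at most 10 in all, crops included, and the job is handed in when it is done.

Besides the shell and the picture viewer there is one more tool, called after "Emit:" as name(argument=value, ...) on one line, values as JSON. jog_arm: Moves the arm, as the interface text tells. Its arguments: {"type":"object","properties":{"moves":{"type":"array"},"hand":{"type":"number"},"newtons":{"type":"number"}},"required":["moves"]}

```bash
mkdir -p pics; cat > h.py <<'E'
import numpy as np, cv2
from cell import arm
def grab(n):
    im=arm.get_image(n); R=cv2.Rodrigues(np.array(im['rvec'],float))[0]; t=np.array(im['tvec'],float).ravel()
    z=im['z_map']; v,u=np.mgrid[:z.shape[0],:z.shape[1]]
    P=np.stack([(u-im['cx'])/im['fx']*z,(v-im['cy'])/im['fy']*z,z],-1)
    W=(P-t)@R; W[z==0]=np.nan
    return im,W
def save(im,n): cv2.imwrite('pics/'+n+'.png',cv2.cvtColor(im['color'],cv2.COLOR_RGB2BGR))
E
python3 - <<'E'
from h import *
im,W=grab('top'); save(im,'top0'); np.save('W0.npy',W); np.save('C0.npy',im['color'])
s=arm.observe(); print(s['clock'],s['position'],s['ee_rot'],s['width'],arm.nose_length)
print(W[::95,::127].round(3).tolist())
E
```

```text
0.05 [0.25116941 0.57179159 0.23695333] [-6.45436738e-01 -3.07438800e+00  2.39606153e-03] 1.000904652138078 0.011
[[[0.983, 0.579, 0.002], [1.447, 0.539, -0.752], [1.467, 0.018, -0.744], [1.496, -0.518, -0.75], [1.525, -1.074, -0.753]], [[0.769, 0.548, 0.023], [0.785, 0.302, 0.001], [0.795, 0.037, -0.0], [0.805, -0.237, 0.002], [0.807, -0.504, 0.022]], [[0.579, 0.543, 0.001], [0.583, 0.285, 0.022], [0.592, 0.032, 0.001], [0.597, -0.229, 0.015], [0.606, -0.507, 0.001]], [[0.392, 0.527, -0.002], [0.397, 0.28, 0.004], [0.4, 0.028, 0.0], [0.404, -0.229, 0.004], [0.408, -0.495, 0.003]], [[0.216, 0.509, 0.002], [0.216, 0.27, 0.0], [0.218, 0.025, -0.0], [0.22, -0.227, 0.003], [0.221, -0.486, 0.002]]]
```

View pics/top0.png

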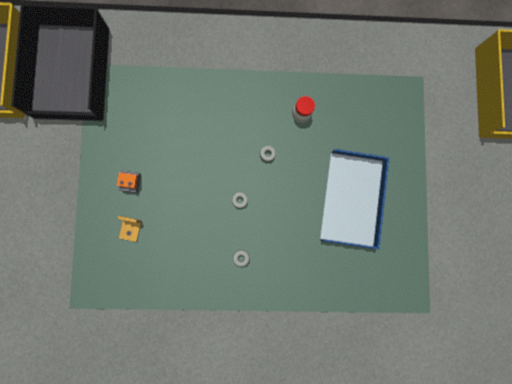

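The top view shows spacers at pixels (240,200), (241,258) and (268,154). The tray spans about (322–386, 150–247) and opens to image left (+y). The jar is at (305,107); the terminal and bracket are far left, near (128,180) and (130,230).

```bash
cat >> h.py <<'E'
def ray(im,uv,h):
    R=cv2.Rodrigues(np.array(im['rvec'],float))[0]; c=-R.T@np.array(im['tvec'],float).ravel()
    uv=np.atleast_2d(uv); d=np.c_[(uv[:,0]-im['cx'])/im['fx'],(uv[:,1]-im['cy'])/im['fy'],np.ones(len(uv))]@R
    return c+d*((h-c[2])/d[:,2])[:,None]
def find(im):
    C=im['color'].astype(int); out={}
    hsv=cv2.cvtColor(im['color'],cv2.COLOR_RGB2HSV)
    m=((hsv[...,1]<50)&(hsv[...,2]>70)).astype(np.uint8); m[:75]=0;m[305:]=0;m[:,:85]=0;m[:,420:]=0
    n,l,st,ce=cv2.connectedComponentsWithStats(m)
    sp=[]
    for i in range(1,n):
        if st[i,4]>40:
            c=cv2.findContours((l==i).astype(np.uint8),cv2.RETR_EXTERNAL,cv2.CHAIN_APPROX_NONE)[0][0]
            (r)=cv2.minAreaRect(c); sp.append((st[i].tolist(),np.round(r[0],1).tolist(),ray(im,r[0],0.012)[0].round(4).tolist(),cv2.boxPoints(r)))
    return sp
E
python3 - <<'E'
from h import *
im,W=grab('top')
for s in find(im):
    print(s[0],s[1],s[2])
    if s[0][4]>1500: print('floor corners',ray(im,s[3],0).round(4).tolist())
hsv=cv2.cvtColor(im['color'],cv2.COLOR_RGB2HSV)
def blob(m,n,h):
    k,l,st,ce=cv2.connectedComponentsWithStats(m.astype(np.uint8)); i=1+st[1:,4].argmax(); print(n,st[i],ray(im,ce[i],h).round(4), np.nanmedian(W[l==i],0).round(4))
H,S,V=hsv[...,0],hsv[...,1],hsv[...,2]
blob(((H<5)|(H>175))&(S>180)&(V>100),'jar',.058)
m=(H>=5)&(H<25)&(S>120); m[:,:112]=0; m[:,150:]=0
a=m.copy();a[200:]=0;blob(a,'term',.038)
a=m.copy();a[:200]=0;blob(a,'brk',.006)
m=(H>100)&(H<125)&(S>150); m[:,:300]=0;m[:,400:]=0
c=np.argwhere(m)[:,::-1].astype(np.float32);b=cv2.boxPoints(cv2.minAreaRect(c));print('blue',b.tolist(),ray(im,b,0.03).round(4).tolist())
print(im['fx'],ray(im,(0,0),0),ray(im,(511,383),0))
E
```

```text
[85, 75, 6, 37, 147] [87.5, 93.0] [0.7828, 0.3796, 0.012]
[85, 75, 335, 230, 68986] [252.0, 189.5] [0.5918, 0.037, 0.012]
floor corners [[0.8257, 0.392, 0.0], [0.8534, -0.3221, 0.0], [0.3672, -0.3088, 0.0], [0.3584, 0.3601, 0.0]]
jar [296  97  18  18 258] [[ 0.7568 -0.0623  0.058 ]] [ 0.7566 -0.0625  0.0589]
term [117 173  21  16 250] [[0.6013 0.2821 0.038 ]] [0.6015 0.282  0.0386]
brk [118 216  23  26 384] [[0.5079 0.2809 0.006 ]] [0.5086 0.2783 0.0071]
blue [[323.9889221191406, 242.53004455566406], [334.1553649902344, 149.5795135498047], [388.2581481933594, 155.4969940185547], [378.0917053222656, 248.44752502441406]] [[0.4879, -0.107, 0.03], [0.6757, -0.1278, 0.03], [0.6667, -0.2394, 0.03], [0.4784, -0.2154, 0.03]]
405.09801520443835 [[0.98421418 0.58044338 0.        ]] [[ 0.21482745 -0.49308779  0.        ]]
```

```bash
cat >> h.py <<'E'
C_T=np.array([.577,-.1724]); A=-np.arctan2(.0209,.188)
YT=np.array([-np.sin(A),np.cos(A)]); XT=np.array([np.cos(A),np.sin(A)])
def tr(p): d=np.asarray(p)[:2]-C_T; return np.array([d@XT,d@YT])
def spacers(im,guess):
    hsv=cv2.cvtColor(im['color'],cv2.COLOR_RGB2HSV)
    for g in guess:
        u,v=g; p=hsv[v-16:v+17,u-16:u+17].astype(int)
        bg=np.median(p.reshape(-1,3),0)
        m=(p[...,1]<bg[1]-20).astype(np.uint8)
        n,l,st,ce=cv2.connectedComponentsWithStats(m); i=1+st[1:,4].argmax()
        c=cv2.findContours((l==i).astype(np.uint8),cv2.RETR_EXTERNAL,cv2.CHAIN_APPROX_NONE)[0][0]
        (x,y),r=cv2.minEnclosingCircle(c); w=ray(im,(x+u-16,y+v-16),.014)[0]
        print(g,bg,st[i],round(r,1),w.round(4),'tray',tr(w).round(4))
E
python3 - <<'E'
from h import *
im,W=grab('top')
spacers(im,[(240,200),(241,258),(268,154)])
for u,v in [(240,200),(241,258),(268,154)]:
    w=W[v-14:v+15,u-14:u+15].reshape(-1,3); w=w[w[:,2]>.01]; print(len(w),w.mean(0),w[:,:2].min(0),w[:,:2].max(0))
print(XT,YT)
E
```

```text
(240, 200) [ 73.  42. 136.] [  8   8  16  17 173] 8.2 [0.5699 0.0619 0.014 ] tray [-0.0329  0.2321]
(241, 258) [ 73.  43. 133.] [  8   8  16  17 185] 8.3 [0.4537 0.0565 0.014 ] tray [-0.1478  0.2139]
(268, 154) [ 72.  42. 135.] [  8   7  16  17 175] 8.1 [0.6676 0.0078 0.014 ] tray [0.0701 0.1891]
159 [0.56975403 0.06180618 0.01843969] [0.55482839 0.04678581] [0.58559909 0.07711345]
161 [0.45347872 0.05640636 0.01842164] [0.43822919 0.04212651] [0.46956935 0.07190995]
164 [0.6665318  0.0068418  0.01784641] [ 0.65150755 -0.00842801] [0.68199796 0.02250793]
[ 0.99387729 -0.11048955] [0.11048955 0.99387729]
```

```bash
cat >> h.py <<'E'
from scipy.spatial.transform import Rotation as Ro
def wd(t): return C_T+t[0]*XT+t[1]*YT
def row(w,z,ang):
    "row taking the tool to world xy w, height z, tool-x heading ang (world)"
    s=arm.observe(); R=Ro.from_rotvec(s['ee_rot']).as_matrix()
    d=R.T@(np.r_[w,z]-s['position']); a=np.arctan2(R[1,0],R[0,0]); sp=-(ang-a); sp=(sp+np.pi)%(2*np.pi)-np.pi
    return np.r_[d,sp].round(4).tolist()
def push(a,b,gap=.036):
    "a,b ring centres, tray frame: start and end TCP world, heading of tool x = -push"
    a,b=map(np.array,(a,b)); d=(b-a)/np.linalg.norm(b-a); p=wd(a-d*gap); q=wd(b-d*.0255)
    dw=q-p; return p,q,np.arctan2(-dw[1],-dw[0]),np.linalg.norm(dw)
def st():
    s=arm.observe(); print('t',round(s['clock'],2),'pos',s['position'].round(4),'j',np.round(s['joints'],2),'F',np.round(s['force'],1),'w',round(s['width'],3))
E
python3 - <<'E'
from h import *
p,q,a,L=push((-.033,.232),(0,-.012)); st(); print(p,q,a,L,row(p,.12,a),row(p,.12,a+np.pi))
E
```

```text
t 0.15 pos [0.2512 0.5719 0.2371] j [-1.26  0.44  0.02  1.57 -0.01  1.13 -0.08] F [-0.4 -0.2 -0. ] w 0.999
[0.56898198 0.09781556] [ 0.57506946 -0.1588337 ] 1.5945109454677115 0.2567214450449026 [-0.4816, -0.3061, 0.1176, 1.1332] [-0.4816, -0.3061, 0.1176, -2.0084]
```

Emit:
jog_arm(moves=[[-0.03,-0.02,0,0.08],[-0.07,-0.045,0,0.17],[-0.11,-0.07,0,0.26],[-0.15,-0.095,0,0.36],[-0.19,-0.12,0,0.45],[-0.23,-0.145,0,0.55],[-0.27,-0.17,0,0.64],[-0.31,-0.197,0.01,0.74],[-0.35,-0.222,0.03,0.83],[-0.39,-0.248,0.05,0.93],[-0.43,-0.273,0.07,1.02],[-0.46,-0.292,0.09,1.09],[-0.475,-0.302,0.105,1.12],[-0.4816,-0.3061,0.1176,1.133],[-0.4816,-0.3061,0.1176,1.133],[-0.4816,-0.3061,0.1176,1.133],[-0.4816,-0.3061,0.1176,1.133]], hand=0, newtons=10)

```text
clock: 2.28
position: [0.5692, 0.0995, 0.1208]
ee_rot: [2.193, 2.25, 0.002]
force: [-0.1, 0.7, -0.1]
width: 0.006
gripper_force: 0.0
```

```bash
python3 - <<'E'
from h import *
st(); p,q,a,L=push((-.033,.232),(0,-.012)); print(row(p,.016,a),row(q,.016,a))
im,W=grab('wrist'); save(im,'wr1')
E
```

```text
t 2.27 pos [0.5692 0.0995 0.1208] j [-0.54  0.5   0.39  1.85 -0.25  0.84 -0.  ] F [-0.1  0.7 -0.1] w 0.006
[-0.0018, -0.0003, 0.1048, 0.0021] [-0.2585, -0.0009, 0.1046, 0.0021]
```

View pics/wr1.png

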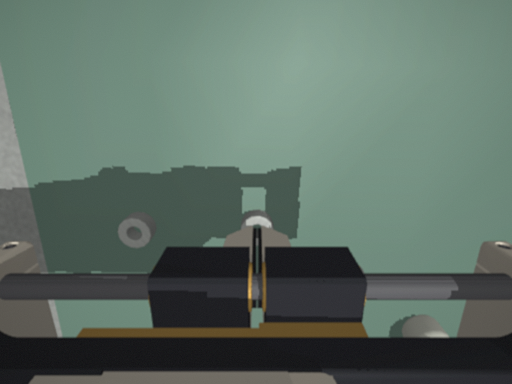

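The wrist view shows the fingers centred sideways on spacer1 (257,222). Spacer2 is at (137,232) and spacer3 at the lower right (425,330), which matches the map.

Emit:
jog_arm(moves=[[-0.001,0,0.02,0],[-0.001,0,0.045,0],[-0.001,0,0.07,0],[-0.001,0,0.09,0],[-0.001,0,0.1,0],[-0.001,0,0.105,0],[-0.001,0,0.105,0],[-0.006,0,0.105,0],[-0.011,0,0.105,0],[-0.016,0,0.105,0],[-0.022,0,0.105,0],[-0.03,0,0.105,0],[-0.038,0,0.105,0],[-0.046,0,0.105,0]])

```text
clock: 4.08
position: [0.5703, 0.0516, 0.0151]
ee_rot: [-2.195, -2.248, 0.0]
force: [0.6, 2.1, -0.3]
width: -0.001
gripper_force: 0.3
```

```bash
python3 - <<'E'
from h import *
st(); p,q,a,L=push((-.033,.232),(0,-.012)); print(row(q,.016,a))
im,W=grab('scene'); save(im,'sc1')
E
```

```text
t 4.08 pos [0.5703 0.0516 0.0151] j [-0.4   0.64  0.31  1.93 -0.32  0.62  0.14] F [ 0.6  2.1 -0.3] w -0.001
[-0.2105, -0.0002, -0.0009, -0.0001]
```

View pics/sc1.png

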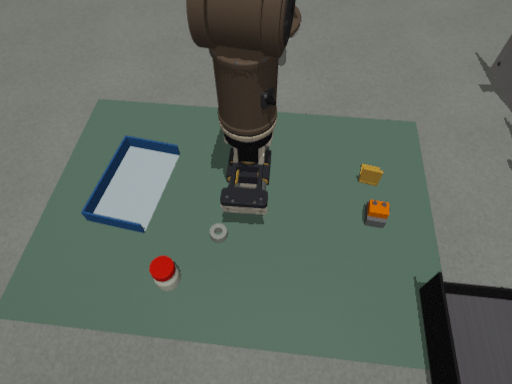

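The scene view shows spacer3 at (218,232), the jar at (165,272) and the tray at left with its open side toward the hand. Spacer1 is hidden under the gripper, and a 2 N reaction confirms contact.

Emit:
jog_arm(moves=[[-0.01,0,0,0],[-0.021,0,0,0],[-0.033,0,0,0],[-0.045,0,0,0],[-0.057,0,0,0],[-0.069,0,0,0],[-0.081,0,0,0],[-0.093,0,0,0],[-0.105,0,0,0],[-0.117,0,0,0],[-0.129,0,0,0],[-0.141,0,0,0],[-0.153,0,0,0],[-0.165,0,0,0],[-0.177,0,0,0],[-0.188,0,0,0],[-0.198,0,0,0],[-0.205,0,0,0],[-0.21,0,0,0],[-0.21,0,0,0]])

```text
clock: 6.62
position: [0.5753, -0.158, 0.0151]
ee_rot: [2.195, 2.247, -0.0]
force: [-0.8, 0.4, -0.9]
width: 0.007
gripper_force: 0.0
```

Emit:
jog_arm(moves=[[0.01,0,0,0],[0.02,0,-0.01,0],[0.03,0,-0.04,0],[0.05,0,-0.08,0],[0.1,0,-0.11,0],[0.15,0,-0.11,0],[0.2,0,-0.11,0],[0.25,0,-0.11,0],[0.28,0,-0.11,0],[0.28,0,-0.11,0],[0.28,0,-0.11,0]])

```text
clock: 8.0
position: [0.5684, 0.1222, 0.1256]
ee_rot: [2.194, 2.248, 0.0]
force: [0.2, -0.0, 0.6]
width: 0.003
gripper_force: 0.0
```

```bash
python3 - <<'E'
from h import *
st(); im,W=grab('top'); save(im,'top2'); spacers(im,[(241,258)])
p,q,a,L=push((-.148,.214),(-.045,.19)); print(p,q,a,L,row(p,.12,a),row(p,.12,a+np.pi))
E
```

```text
t 8.0 pos [0.5684 0.1222 0.1256] j [-0.55  0.49  0.35  1.83 -0.22  0.85 -0.07] F [ 0.2 -0.   0.6] w 0.003
(241, 258) [ 72.  43. 103.] [  9   8  15  17 173] 8.9 [0.4533 0.0585 0.014 ] tray [-0.1484  0.2158]
[0.41960744 0.06863553] [0.52922524 0.02990399] 2.8019520553760975 0.11625916035975326 [-0.0494, -0.1501, 0.0055, -1.2081] [-0.0494, -0.1501, 0.0055, 1.9335]
```

View pics/top2.png

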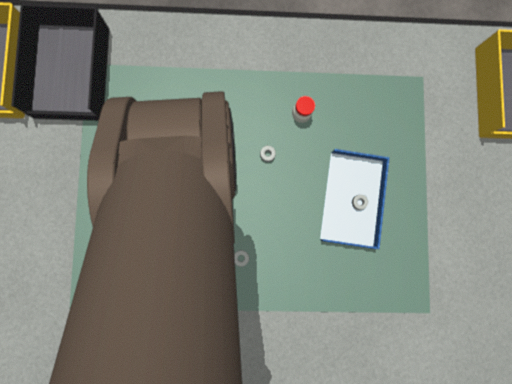

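Spacer1 now lies mid-tray at (360,202). Spacer3 (268,154) and spacer2 (241,258) haven't moved. Next is spacer2, with a sideways nudge first.

Emit:
jog_arm(moves=[[-0.005,-0.015,0,-0.12],[-0.01,-0.035,0,-0.27],[-0.018,-0.055,0,-0.42],[-0.025,-0.075,0,-0.57],[-0.03,-0.095,0,-0.72],[-0.037,-0.115,0,-0.87],[-0.043,-0.132,0,-1.02],[-0.047,-0.145,0,-1.15],[-0.0494,-0.1501,0.005,-1.208],[-0.0494,-0.1501,0.03,-1.208],[-0.0494,-0.1501,0.055,-1.208],[-0.0494,-0.1501,0.055,-1.208],[-0.0494,-0.1501,0.055,-1.208]])

```text
clock: 9.68
position: [0.4201, 0.0688, 0.0708]
ee_rot: [0.532, 3.096, 0.0]
force: [0.5, -0.2, -0.5]
width: 0.007
gripper_force: 0.0
```

```bash
python3 - <<'E'
from h import *
st(); p,q,a,L=push((-.148,.215),(-.045,.19)); print(row(p,.016,a),row(q,.016,a))
E
```

```text
t 9.68 pos [0.4201 0.0688 0.0708] j [-0.32  0.36  0.05  2.23 -0.03  0.55  0.97] F [ 0.5 -0.2 -0.5] w 0.007
[0.0006, 0.001, 0.0548, 0.0087] [-0.1158, -0.0, 0.0549, 0.0087]
```

Emit:
jog_arm(moves=[[0.001,0.001,0.015,0],[0.001,0.001,0.035,0],[0.001,0.001,0.05,0],[0.001,0.001,0.055,0],[0.001,0.001,0.055,0],[-0.005,0.001,0.055,0],[-0.012,0.001,0.055,0],[-0.02,0.001,0.055,0],[-0.03,0.001,0.055,0],[-0.04,0,0.055,0],[-0.05,0,0.055,0],[-0.06,0,0.055,0],[-0.07,0,0.055,0],[-0.08,0,0.055,0],[-0.09,0,0.055,0],[-0.1,0,0.055,0],[-0.108,0,0.055,0],[-0.113,0,0.055,0],[-0.116,0,0.055,0],[-0.116,0,0.055,0]])

```text
clock: 12.18
position: [0.5292, 0.0308, 0.0151]
ee_rot: [0.53, 3.096, 0.0]
force: [-0.4, 0.3, -0.6]
width: 0.004
gripper_force: 0.0
```

Emit:
jog_arm(moves=[[0.01,0,0,0],[0.02,0,-0.02,0],[0.03,0,-0.06,0],[0.03,-0.04,-0.1,0.15],[0.03,-0.1,-0.1,0.3],[0.03,-0.15,-0.1,0.45],[0.03,-0.18,-0.1,0.6],[0.03,-0.18,-0.1,0.75],[0.03,-0.18,-0.1,0.9],[0.03,-0.18,-0.1,1.05],[0.03,-0.18,-0.1,1.2],[0.03,-0.18,-0.1,1.2],[0.03,-0.18,-0.1,1.2]])

```text
clock: 13.8
position: [0.4406, -0.1286, 0.1151]
ee_rot: [-2.181, -2.261, -0.0]
force: [0.8, -0.7, -0.4]
width: 0.005
gripper_force: 0.0
```

```bash
python3 - <<'E'
from h import *
st(); im,W=grab('top'); save(im,'top3')
w=W[(W[...,2]>.011)&(W[...,2]<.03)&(abs(W[...,0]-.545)<.06)&(abs(W[...,1]-.02)<.045)]; print(len(w),w.mean(0),w.min(0),w.max(0))
E
```

```text
t 13.8 pos [ 0.4406 -0.1286  0.1151] j [-0.14  0.34  0.38  2.13 -0.19  0.7   0.41] F [ 0.8 -0.7 -0.4] w 0.005
162 [0.55276197 0.01868272 0.01843357] [0.53785145 0.00397666 0.01161843] [0.56840393 0.03428246 0.02310647]
```

View pics/top3.png

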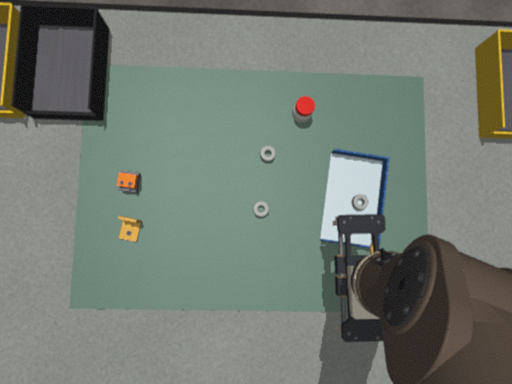

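The picture shows spacer2 at (261,209), spacer3 unmoved, spacer1 in the tray, and the hand to the right, over the tray's corner.

```bash
python3 - <<'E'
from h import *
t=tr((.5527,.0187)); p,q,a,L=push(t,(-.054,-.012)); print(t,p,q,a,L,row(p,.115,a))
E
```

```text
[-0.04526577  0.18724505] [0.55824076 0.05427106] [ 0.52592946 -0.15316393] 1.4162721553826136 0.20993640093749044 [0.1788, 0.1238, 0.0001, 0.1894]
```

Emit:
jog_arm(moves=[[0.02,0.014,0,0.02],[0.055,0.038,0,0.06],[0.09,0.062,0,0.1],[0.13,0.09,0,0.14],[0.16,0.111,0,0.17],[0.175,0.121,0,0.189],[0.1788,0.1238,0.02,0.189],[0.1788,0.1238,0.04,0.189],[0.1788,0.1238,0.04,0.189],[0.1788,0.1238,0.04,0.189]])

```text
clock: 15.1
position: [0.5592, 0.0534, 0.0757]
ee_rot: [2.388, 2.041, 0.001]
force: [0.1, -1.1, 0.1]
width: 0.008
gripper_force: 0.0
```

```bash
python3 - <<'E'
from h import *
st();t=tr((.5527,.0187)); p,q,a,L=push(t,(-.054,-.012)); print(row(p,.016,a),row(q,.016,a))
E
```

```text
t 15.1 pos [0.5592 0.0534 0.0757] j [-0.45  0.54  0.37  1.92 -0.28  0.73 -0.08] F [ 0.1 -1.1  0.1] w 0.008
[0.0007, -0.0011, 0.0597, -0.0023] [-0.2093, -0.0007, 0.0596, -0.0023]
```

Emit:
jog_arm(moves=[[0.001,-0.001,0.02,0],[0.001,-0.001,0.045,0],[0.001,-0.001,0.057,0],[0.001,-0.001,0.06,0],[0.001,-0.001,0.06,0],[-0.005,-0.001,0.06,0],[-0.012,-0.001,0.06,0],[-0.02,-0.001,0.06,0],[-0.029,-0.001,0.06,0],[-0.039,-0.001,0.06,0],[-0.049,-0.001,0.06,0],[-0.059,-0.001,0.06,0],[-0.07,-0.001,0.06,0],[-0.081,-0.001,0.06,0],[-0.092,-0.001,0.06,0],[-0.103,-0.001,0.06,0],[-0.114,-0.001,0.06,0],[-0.125,-0.001,0.06,0]])

```text
clock: 17.35
position: [0.5383, -0.0704, 0.0151]
ee_rot: [-2.389, -2.04, -0.0]
force: [0.7, 0.7, -0.6]
width: 0.003
gripper_force: 0.3
```

Emit:
jog_arm(moves=[[-0.011,0,0,0],[-0.022,0,0,0],[-0.033,0,0,0],[-0.044,0,0,0],[-0.055,0,0,0],[-0.065,0,0,0],[-0.074,0,0,0],[-0.08,0,0,0],[-0.083,0,0,0],[-0.083,0,0,0],[-0.07,0,0,0],[-0.055,0,-0.01,0],[-0.04,0,-0.04,0],[-0.01,0,-0.08,0],[0.04,0,-0.1,0],[0.09,0,-0.1,0],[0.14,0,-0.1,0],[0.165,0,-0.1,0],[0.17,0,-0.1,0]])

```text
clock: 19.73
position: [0.5647, 0.1021, 0.1155]
ee_rot: [-2.383, -2.046, -0.001]
force: [0.4, -0.1, -0.4]
width: 0.007
gripper_force: 0.0
```

```bash
python3 - <<'E'
from h import *
st(); im,W=grab('top'); save(im,'top4')
spacers(im,[(268,154)])
t=(.071,.1885)
p,q,a,L=push(t,(.052,-.012)); print(p,q,a,L,row(p,.115,a))
E
```

```text
t 19.73 pos [0.5647 0.1021 0.1155] j [-0.53  0.5   0.36  1.86 -0.23  0.82 -0.2 ] F [ 0.4 -0.1 -0.4] w 0.007
(268, 154) [ 72.  42. 164.] [  6   8  18  16 190] 9.0 [0.6686 0.0095 0.014 ] tray [0.071  0.1909]
[0.67572791 0.04234586] [ 0.63255161 -0.16510695] 1.3655997731031795 0.21189823733091606 [-0.0407, 0.1186, 0.0004, 0.0515]
```

View pics/top4.png

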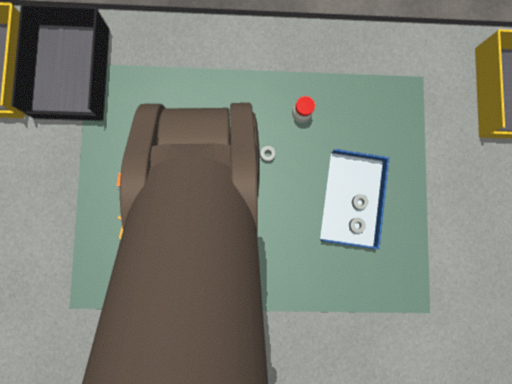

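Spacers 1 and 2 are in the tray at (360,202) and (357,226), and spacer3 is still at (268,154). Next is spacer3.

Emit:
jog_arm(moves=[[-0.006,0.018,0,0.01],[-0.016,0.048,0,0.02],[-0.027,0.078,0,0.035],[-0.036,0.105,0,0.05],[-0.0407,0.1186,0.01,0.0515],[-0.0407,0.1186,0.03,0.0515],[-0.0407,0.1186,0.04,0.0515],[-0.0407,0.1186,0.04,0.0515],[-0.0407,0.1186,0.04,0.0515]])

```text
clock: 20.9
position: [0.6757, 0.04, 0.0755]
ee_rot: [-2.44, -1.979, -0.001]
force: [0.8, -0.7, -0.4]
width: 0.004
gripper_force: 0.0
```

```bash
python3 - <<'E'
from h import *
st(); p,q,a,L=push((.071,.1885),(.052,-.012)); print(row(p,.016,a),row(q,.016,a))
E
```

```text
t 20.9 pos [0.6757 0.04   0.0755] j [-0.36  0.69  0.36  1.62 -0.29  0.89 -0.1 ] F [ 0.8 -0.7 -0.4] w 0.004
[0.0023, -0.0005, 0.0595, -0.0028] [-0.2096, 0.0001, 0.0594, -0.0028]
```

Emit:
jog_arm(moves=[[0.003,0,0.02,0],[0.003,0,0.045,0],[0.003,0,0.057,0],[0.003,0,0.06,0],[0.003,0,0.06,0],[-0.003,0,0.06,0],[-0.01,0,0.06,0],[-0.018,0,0.06,0],[-0.028,0,0.06,0],[-0.038,0,0.06,0],[-0.048,0,0.06,0],[-0.059,0,0.06,0],[-0.07,0,0.06,0],[-0.081,0,0.06,0],[-0.092,0,0.06,0],[-0.103,0,0.06,0],[-0.114,0,0.06,0],[-0.125,0,0.06,0]])

```text
clock: 23.15
position: [0.6498, -0.0835, 0.0151]
ee_rot: [2.441, 1.978, 0.0]
force: [-0.0, 0.5, 0.4]
width: 0.005
gripper_force: 0.2
```

Emit:
jog_arm(moves=[[-0.011,0,0,0],[-0.022,0,0,0],[-0.033,0,0,0],[-0.044,0,0,0],[-0.055,0,0,0],[-0.065,0,0,0],[-0.074,0,0,0],[-0.081,0,0,0],[-0.084,0,0,0],[-0.084,0,0,0],[-0.07,0,0,0],[-0.055,0,-0.01,0],[-0.04,0,-0.04,0],[-0.01,0,-0.08,0],[0.04,0,-0.12,0],[0.09,0,-0.14,0],[0.14,0,-0.15,0],[0.165,0,-0.15,0],[0.17,0,-0.15,0],[0.17,0,-0.15,0]])

```text
clock: 25.65
position: [0.6847, 0.0819, 0.1647]
ee_rot: [2.441, 1.976, -0.003]
force: [-0.7, -0.8, -0.1]
width: 0.002
gripper_force: 0.0
```

```bash
python3 - <<'E'
from h import *
st(); im,W=grab('top'); save(im,'top5')
m=(W[...,2]>.012)&(W[...,2]<.025)
d=W[...,:2]-C_T; tx=d@XT; ty=d@YT; m&=(abs(tx)<.084)&(abs(ty)<.049)|(m&(ty>.04)&(ty<.12)&(abs(tx)<.08))
n,l,s,c=cv2.connectedComponentsWithStats(m.astype(np.uint8))
for i in range(1,n):
    if s[i,4]>30: w=W[l==i].mean(0); print(s[i,4],w.round(4),tr(w).round(4))
hsv=cv2.cvtColor(im['color'],cv2.COLOR_RGB2HSV);H,S=hsv[...,0],hsv[...,1]
k=((H<5)|(H>175))&(S>180)
print('jar',np.nanmedian(W[k],0))
E
```

```text
t 25.65 pos [0.6847 0.0819 0.1647] j [-0.43  0.62  0.38  1.5  -0.24  1.07 -0.21] F [-0.7 -0.8 -0.1] w 0.002
158 [ 0.63   -0.1914  0.0184] [ 0.0547 -0.013 ]
164 [ 0.5718 -0.1842  0.0184] [-0.0038 -0.0123]
165 [ 0.5242 -0.1779  0.0183] [-0.0519 -0.0113]
jar [ 0.7558477  -0.06267189  0.0589581 ]
```

View pics/top5.png

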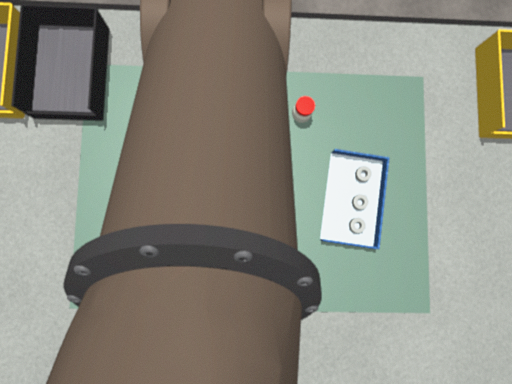

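All three rings lie flat in the tray at (363,174), (360,202) and (357,226). The jar is unmoved and the hand is clear at z = 0.165.

```bash
python3 -c "
from cell import arm
print(arm.sign_off())"
```

```text
the job is handed in; nothing more can be done
None
```

The three spacers were pushed into the tray and lie flat, each about 65 mm in from its open side; the jar is unmoved, the hand never went near the terminal block or bracket (hidden by the arm in the last picture), and the job was handed in at about 26 s with the hand clear (no verdict returned).

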